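# Index the dividing slide one notch

### The arm

A 6-joint arm with a two-finger parallel gripper is mounted at the origin on the work surface. World frame = base frame: x ahead of the robot, y to its left, z up, the work surface at z = 0. Lengths are in m, angles in rad, forces in N, time in s.
With the tool pointing down it reaches from about 0.35 to 0.975 m from the base axis. Payload 7.1 kg.
Tool frame: the origin (TCP) lies on the mounting face of the last link; the fingertips stand 182 mm ahead of it and the grasp point (between the pads) lies 163 mm ahead of it; z points along the fingers, y is the line along which they close (so a half turn about z gives the same grasp; the last joint's range is limited). The gripper opens to 88 mm and grips with 3 to 60 N. Pads are 20 mm wide; open, the fingers measure 115 mm over their backs; the gripper's body (75 mm by 178 mm) begins 61 mm behind the grasp point.
Start: joints at [1.199, 0.423, 1.63, -0, 1.089, -0.019], TCP at [0.216, 0.587, 0.405] pointing down, gripper open.
Joint ranges: [-3, 3], [-0.9, 2.11], [0.09, 2.58], [-1.31, 4.45], [0.11, 2.69], [-2.54, 2.54]. Speed limits (rad/s): [2.39, 2.39, 3.01, 3.14, 3.14, 3.14].

### API

Orientations are given as a unit quaternion [w, x, y, z].
In Python, from rig import r gives the robot as it stands.
- The arm moves only by the tool carry_out, never from a script. Its argument "increments" is a list of rows, each an object of numbers: "dx", "dy", "dz": the shift along the tool's x, y, z scaled (see below); "rx", "ry", "rz": the turn, a rotation vector about the tool's x, y, z scaled (see below); "claw": the closure, from 0 (fully open) to 1 (shut). In form: [{"dx": .., "dy": .., "dz": .., "rx": .., "ry": .., "rz": .., "claw": ..}, ...]. A call has 1 to 10 rows; each row is the pose to reach, as a shift and turn from the pose commanded when the call began, along the tool's axes at that moment, turning the shorter way round; what a row does not reach only later rows make up. The controller multiplies each number of a shift by 0.5 m and each number of a turn by 180 degrees. A row lasts 1/12 s, in which the tool goes at most 41.7 mm and 7.16 degrees, less where a joint would pass 70% of its speed; a pose out of reach is approached as far as the arm can. A call with a number of a shift or a turn outside -1 to 1 is refused whole. A call with a gripper value outside its range is refused whole. The fingers move at their own pace and stop on an object; "squeeze" is the grip in N (left out, the last holds). Time passes only in rows, so rows that repeat a pose let the fingers close. It gives the time, the measured TCP pose, the force, the opening and the grip force at its end, in the units of the state.
- r.get_state(): the state, without advancing time (a new reading comes with each control period).
- r.capture(name): name is "side" or "top"; returns (picture, depth): 480x640x3 uint8, blue, green, red; 480x640 float32, m along the optical axis (not along the pixel's ray), 0 where there is no reading.
- r.camera_model(name): a dict with "fx", "fy", "cx", "cy" (pixels), "k1" (the pictures are not rectified: a ray, as slopes to the right and down, at radius r is drawn at 1 + k1 r^2 times it, then the intrinsics apply), "world_to_cam" (4x4, takes a point from world to camera coordinates). Camera axes: x right, y up, looking along -z (the intrinsics and any distortion apply to the point x, -y, -z); pixel columns grow to the right and rows downward; lengths in m; the calibration is good to about 2 mm. A picture is of the moment at which its call begins. camera_model takes no time and is no camera call.
- r.finish_job(): hands the job in; it is judged then, once.
The state is a dict: "time_s": time; "qpos": joint angles; "joint_velocities": joint speeds; "joint_torque": joint torques, N m; "eef_pos": TCP position; "tcp_rot": TCP orientation; "wrist_force": force on the tool from outside, world axes, zero at the start; "moment": the same for the moment, N m; "width": finger opening in m; "gripper_force": force on a finger pad.
Only numpy, scipy, OpenCV 4.12 (cv2) and the standard library are available. Lean on these libraries where they do the work, as an engineer would, in place of code of your own. Each camera call takes 0.05 s, during which the arm holds its last target. There are 200 camera calls.

### The job

Two dividing slides stand on the inspection table. On the one with the yellow knob, pull the knob straight up to free its spring plunger, slide the carriage one notch towards the slide's red end block, and let the knob go so that the plunger snaps fully down into that next notch. Leave the slide with the black knob alone.

Things in the scene. Friction and masses are not known exactly. Their poses are not given: they have to be found in the camera images.
- knob_grip (a point): Centre of the yellow index knob, the point to pinch, 79 mm above the table while engaged. Knob: upright knurled cylinder, 28 mm diameter, 36 mm tall (61 to 97 mm above the table), on the middle of the carriage. x axis level along the slide towards its red end block, z up. The point moves with carriage and knob. Pulled knob and carriage are guided: only up/down and along x.
- dividing_slide: The slide with the yellow knob, bolted down, pointing any way round: aluminium base 260 x 90 mm, origin at the centre of its underside, x towards its red end block; grey block at the other end (both 46 mm high). Steel carriage 64 mm long, 86 mm wide, top at 48 mm, with two brass bushings and the knob's collar up to 58 mm; only the knob is higher. It starts 20 mm to the grey side of the middle.
- carriage (a joint): Travel of the yellow-knobbed carriage in m: 0 is the middle of its starting notch, positive towards the red block. Notches 40 mm apart at -0.04, 0, 0.04, 0.08 (wanted: 0.04); each 20 mm wide for a 12 mm round-nosed plunger, so about 4 mm play either way when engaged. Locked when engaged; free, it slides with about 1 N of friction.
- index_knob (a joint): How far the yellow knob is pulled up, in m: 0 is fully down (engaged), upper stop 0.024. The plunger clears the notch at 0.012, so pull it up 0.014 to 0.020. A spring draws it down with about 3 N at the bottom, 7 N at the top. Let go between notches, the plunger rests on a rib about 0.012 up.
- spare_slide: The other dividing slide, of the same build, size and red and grey end blocks but with a black knob; bolted down, to be left alone. Origin at the centre of the underside of its base, x towards its red end block. Its knob's top is 97 mm above the table.

How it is judged:
By the outcome, as a careful person would: the job done as asked, in the order asked, and still so for the second after the job is handed in, with the robot touching nothing.
It also fails if it takes over 32 s, if anything falls off the work surface, if the arm or the gripper's body presses on something with over 40 N, if the wrist force passes 120 N, or if a joint passes its speed limit or range.

## Working session

There is one attempt and no reset: what is moved stays moved. The work goes in short steps, Python scripts to look and compute and a tool call to move; the robot and the scene stay as the last step left them, time stands still between calls to the robot, and variables do not carry over. Pictures are saved under pics/ and viewed, at most 10 in all, crops included, and the job is handed in when it is done.

Besides the shell and the picture viewer there is one more tool, called after "Request:" as name(argument=value, ...), one argument or row to a line, values as JSON. carry_out: Moves the arm, as the interface text tells. Its arguments: {"type":"object","properties":{"increments":{"type":"array","items":{"type":"object","properties":{"dx":{"type":"number","minimum":-1,"maximum":1},"dy":{"type":"number","minimum":-1,"maximum":1},"dz":{"type":"number","minimum":-1,"maximum":1},"rx":{"type":"number","minimum":-1,"maximum":1},"ry":{"type":"number","minimum":-1,"maximum":1},"rz":{"type":"number","minimum":-1,"maximum":1},"claw":{"type":"number"}}}},"squeeze":{"type":"number"}},"required":["increments"]}

```bash
mkdir -p pics
python3 - <<'E'
from rig import r
import cv2,numpy as np
for n in("top","side"):
    p,d=r.capture(n); cv2.imwrite(f"pics/{n}0.png",p); np.save(f"{n}0.npy",d); print(n,r.camera_model(n))
s=r.get_state(); print(s)
E
```

```text
top {'fx': 574.9172607290196, 'fy': 574.9172607290196, 'cx': 324.87287967660956, 'cy': 248.3708152861285, 'k1': -0.001407293766635475, 'world_to_cam': array([[ 0.01849092, -0.99956652,  0.02290967, -0.02622645],
       [ 0.98480014,  0.02216615,  0.17227114, -0.53532748],
       [-0.17270428,  0.019376  ,  0.98478312, -0.86334287],
       [ 0.        ,  0.        ,  0.        ,  1.        ]])}
side {'fx': 516.1325314615012, 'fy': 516.1325314615012, 'cx': 316.89786964639444, 'cy': 238.40026857447918, 'k1': -0.08348864099953143, 'world_to_cam': array([[ 0.82491937, -0.56471742, -0.02454124, -0.45680383],
       [ 0.36012703,  0.49160499,  0.79286383, -0.24818664],
       [-0.43567943, -0.66288669,  0.60890448, -0.69737028],
       [ 0.        ,  0.        ,  0.        ,  1.        ]])}
{'time_s': 0.1, 'qpos': array([ 1.19896487e+00,  4.23742919e-01,  1.63058884e+00, -6.96019280e-06,
        1.08858802e+00, -1.89817932e-02]), 'joint_velocities': array([-1.46689023e-03, -1.72854592e-03, -7.12086689e-04, -7.94861420e-06,
        1.39706044e-03,  4.33692140e-04]), 'joint_torque': array([ 3.04451760e-04, -5.45617783e+01, -2.74324214e+01,  6.46419567e-02,
        1.88505248e-02, -3.84689247e-05]), 'eef_pos': array([0.2158604 , 0.58627956, 0.40400241]), 'tcp_rot': array([-1.25817764e-04,  1.75509401e-01,  9.84477531e-01, -6.51534597e-04]), 'wrist_force': array([-0.57095077,  0.3433098 ,  0.23952724]), 'moment': array([-0.0179592 , -0.0176104 ,  0.01434374]), 'gripper_force': 0.0, 'width': 0.08778852338740209}
```

View pics/top0.png

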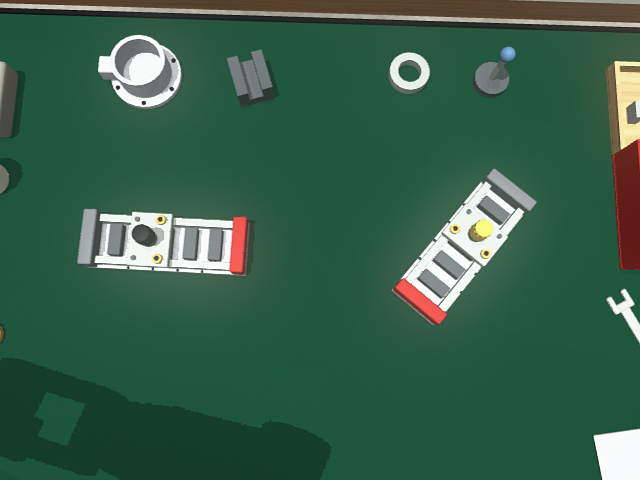

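View pics/side0.png

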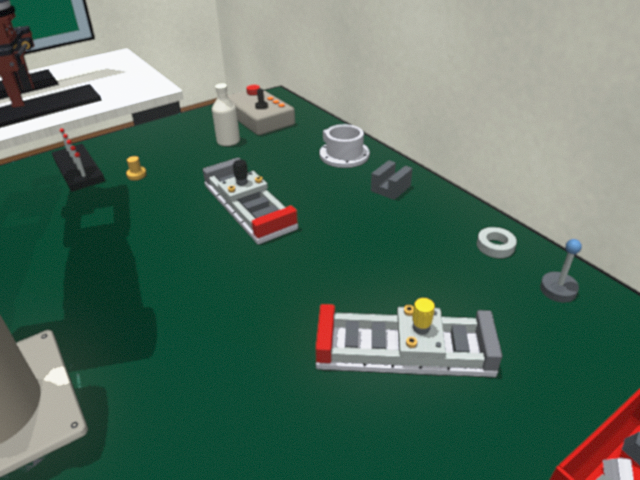

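Top view: the yellow knob is at about (483,231), with its red block at (420,302) and grey block at (511,190). The black-knobbed slide is on the left. Side view: the yellow knob is at (424,313). Next I'll measure these.

```bash
cat > h.py <<'E'
import cv2,numpy as np
def rays(m,uv):
    n=cv2.undistortPoints(np.float64(uv).reshape(-1,1,2),np.array([[m['fx'],0,m['cx']],[0,m['fy'],m['cy']],[0,0,1.]]),np.array([m['k1'],0,0,0.])).reshape(-1,2)
    T=m['world_to_cam']; R=T[:3,:3]; o=-R.T@T[:3,3]
    return o,np.c_[n[:,0],-n[:,1],-np.ones(len(n))]@R   # unit depth along axis
def pts(m,mask,d):
    v,u=np.nonzero(mask&(d>0)); o,q=rays(m,np.c_[u,v]); return o+q*d[v,u][:,None]
def plane(m,uv,z):
    o,q=rays(m,uv); return o+q*((z-o[2])/q[:,2])[:,None]
def big(mask):
    n,l,s,c=cv2.connectedComponentsWithStats(mask.astype(np.uint8)); k=1+np.argmax(s[1:,4]); return l==k,c[k]
def yellow(p):
    h=cv2.cvtColor(p,cv2.COLOR_BGR2HSV); return cv2.inRange(h,(24,170,100),(34,255,255))>0
def red(p):
    h=cv2.cvtColor(p,cv2.COLOR_BGR2HSV); return (cv2.inRange(h,(0,150,80),(8,255,255))|cv2.inRange(h,(172,150,80),(180,255,255)))>0
E
python3 - <<'E'
from rig import r
from h import *
o=[];q=[]
for n in("top","side"):
    p=cv2.imread(f"pics/{n}0.png");d=np.load(f"{n}0.npy");m=r.camera_model(n)
    k,c=big(yellow(p)); P=pts(m,k,d); print(n,"knob c",c,k.sum(),"zrange",np.percentile(P[:,2],[2,50,98]))
    t=P[P[:,2]>P[:,2].max()-.006]; print(" top face mid",(t.min(0)+t.max(0))/2, np.ptp(t,axis=0)); print(" centroid@79",plane(m,[c],.079))
    a,b=rays(m,[c]); o.append(a);q.append(b[0])
    if n=="top":
        w=np.zeros(k.shape,bool);w[270:340,380:460]=1; A=pts(m,red(p)&w,d);A=A[A[:,2]>.042]
        w[:]=0;w[160:220,480:545]=1; B=pts(m,w,d);B=B[(B[:,2]>.042)&(B[:,2]<.05)]
        R=[]
        for X in(A,B):
            c,s,a=cv2.minAreaRect(np.float32(X[:,:2]*1000)); print(" block",c,s,a,np.median(X[:,2]),len(X)); R.append(np.array(c))
        e=R[0]-R[1]; print(" len",np.hypot(*e),"yaw deg",np.degrees(np.arctan2(e[1],e[0])),"mid",(R[0]+R[1])/2)
s=np.linalg.lstsq(np.c_[np.array(q).ravel()[:0]] if 0 else np.c_[q[0],-q[1]],o[1]-o[0],rcond=None)[0]
print("two-ray",o[0]+q[0]*s[0],o[1]+q[1]*s[1])
E
```

```text
Traceback (most recent call last):
  File "h.py", line 11, in big
    n,l,s,c=cv2.connectedComponentsWithStats(mask.astype(np.uint8)); k=1+np.argmax(s[1:,4]); return l==k,c[k]
                                                                         ~~~~~~~~~^^^^^^^^^
ValueError: attempt to get argmax of an empty sequence
```

```bash
cat > m.py <<'E'
from rig import r
from h import *
o=[];q=[]
for n,(u,v) in(("top",(483,231)),("side",(424,313))):
    p=cv2.imread(f"pics/{n}0.png");d=np.load(f"{n}0.npy");m=r.camera_model(n)
    print(cv2.cvtColor(p,cv2.COLOR_BGR2HSV)[v-4:v+5:4,u])
    k,c=big(yellow(p)); P=pts(m,k,d); print(n,"knob c",c,k.sum(),"zrange",np.percentile(P[:,2],[2,50,98]))
    t=P[P[:,2]>P[:,2].max()-.006]; print(" top face mid",(t.min(0)+t.max(0))/2, np.ptp(t,axis=0)); print(" centroid@79",plane(m,[c],.079))
    a,b=rays(m,[c]); o.append(a);q.append(b[0])
    if n=="top":
        w=np.zeros(k.shape,bool);w[270:340,380:460]=1; A=pts(m,red(p)&w,d);A=A[A[:,2]>.042]
        w[:]=0;w[160:220,480:545]=1; B=pts(m,w,d);B=B[(B[:,2]>.042)&(B[:,2]<.05)]
        R=[]
        for X in(A,B):
            c,s,a=cv2.minAreaRect(np.float32(X[:,:2]*1000)); print(" block",c,s,a,np.median(X[:,2]),len(X)); R.append(np.array(c))
        e=R[0]-R[1]; print(" len",np.hypot(*e),"yaw deg",np.degrees(np.arctan2(e[1],e[0])),"mid",(R[0]+R[1])/2)
s=np.linalg.lstsq(np.c_[q[0],-q[1]],o[1]-o[0],rcond=None)[0]
print("two-ray",o[0]+q[0]*s[0],o[1]+q[1]*s[1])
E
sed -i 's/(24,170,100),(34/(20,120,80),(38/' h.py; python3 m.py
```

```text
[[ 30 121 251]
 [ 30 121 251]
 [ 30 122 254]]
top knob c [482.74409449 228.3976378 ] 254 zrange [0.07795013 0.0960154  0.09939555]
 top face mid [ 0.56353652 -0.25395341  0.09893957] [0.02543683 0.02554268 0.0059887 ]
 centroid@79 [[ 0.56692409 -0.2580399   0.079     ]]
 block (456.2638854980469, -166.6737823486328) (88.99095916748047, 21.520214080810547) 50.78459167480469 0.04525023747218959 739
 block (616.662353515625, -296.57769775390625) (89.62162780761719, 83.9629135131836) 50.63022232055664 0.045446550374954375 713
 len 206.40420485059522 yaw deg 140.99659213143812 mid [ 536.46311951 -231.62574005]
[[ 29 189 248]
 [ 25 187 179]
 [ 24 180 157]]
side knob c [421.75693312 311.74877651] 613 zrange [0.00061909 0.08848923 0.09957841]
 top face mid [ 0.56383539 -0.25403927  0.09755758] [0.02836354 0.02633975 0.00588368]
 centroid@79 [[ 0.56611977 -0.24954491  0.079     ]]
two-ray [ 0.56526057 -0.25573989  0.08663108] [ 0.5614462  -0.25358117  0.08514894]
```

Request:
carry_out(
  increments=[
    {"dx":-0.617,"dy":-0.668,"rz":0.3,"claw":0.2},
    {"dx":-0.617,"dy":-0.668,"rz":0.3,"claw":0.2},
    {"dx":-0.617,"dy":-0.668,"rz":0.3,"claw":0.2},
    {"dx":-0.617,"dy":-0.668,"rz":0.3,"claw":0.2},
    {"dx":-0.617,"dy":-0.668,"rz":0.3,"claw":0.2},
    {"dx":-0.617,"dy":-0.668,"rz":0.3,"claw":0.2},
    {"dx":-0.617,"dy":-0.668,"rz":0.3,"claw":0.2},
    {"dx":-0.617,"dy":-0.668,"rz":0.3,"claw":0.2},
    {"dx":-0.617,"dy":-0.668,"rz":0.3,"claw":0.2},
    {"dx":-0.617,"dy":-0.668,"rz":0.3,"claw":0.2},
  ],
)

```text
validation failed for argument at $.in...
```

```bash
cat > g.py <<'E'
import sys,numpy as np
from rig import r
from scipy.spatial.transform import Rotation as Ro
t=np.array([float(x) for x in sys.argv[1:4]]); yaw=np.radians(float(sys.argv[4]))  # target TCP, tool-y yaw
s=r.get_state(); R=Ro.from_quat(s['tcp_rot'],scalar_first=True)
y=np.array([np.cos(yaw),np.sin(yaw),0]); z=np.array([0,0,-1.]); G=Ro.from_matrix(np.c_[np.cross(y,z),y,z])
print("pos",s['eef_pos'],"shift",R.inv().apply(t-s['eef_pos'])/.5,"turn",(R.inv()*G).as_rotvec()/np.pi,"F",s['wrist_force'],"w",s['width'],s['gripper_force'],"t",s['time_s'],"q",s['qpos'].round(2))
E
python3 g.py .5637 -.254 .36 -39.2
```

```text
pos [0.2158604  0.58627956 0.40400241] shift [-1.23357338 -1.33650071  0.08975497] turn [-2.92397550e-04  3.97616797e-04  6.05463169e-01] F [-0.57095077  0.3433098   0.23952724] w 0.08778852338740209 0.0 t 0.1 q [ 1.2   0.42  1.63 -0.    1.09 -0.02]
```

Request:
carry_out(
  increments=[
    {"dx":-0.617,"dy":-0.668,"dz":0,"rx":0,"ry":0,"rz":0.3,"claw":0},
    {"dx":-0.617,"dy":-0.668,"dz":0,"rx":0,"ry":0,"rz":0.3,"claw":0},
    {"dx":-0.617,"dy":-0.668,"dz":0,"rx":0,"ry":0,"rz":0.3,"claw":0},
    {"dx":-0.617,"dy":-0.668,"dz":0,"rx":0,"ry":0,"rz":0.3,"claw":0},
    {"dx":-0.617,"dy":-0.668,"dz":0,"rx":0,"ry":0,"rz":0.3,"claw":0},
    {"dx":-0.617,"dy":-0.668,"dz":0,"rx":0,"ry":0,"rz":0.3,"claw":0},
    {"dx":-0.617,"dy":-0.668,"dz":0,"rx":0,"ry":0,"rz":0.3,"claw":0},
    {"dx":-0.617,"dy":-0.668,"dz":0,"rx":0,"ry":0,"rz":0.3,"claw":0},
    {"dx":-0.617,"dy":-0.668,"dz":0,"rx":0,"ry":0,"rz":0.3,"claw":0},
    {"dx":-0.617,"dy":-0.668,"dz":0,"rx":0,"ry":0,"rz":0.3,"claw":0},
  ],
  squeeze=30,
)

```text
time_s: 0.93
eef_pos: [0.3756, 0.1997, 0.4047]
tcp_rot: [0.0, 0.603, 0.798, 0.0]
wrist_force: [0.7, 0.7, 0.2]
width: 0.0877
gripper_force: 0.0
```

```bash
python3 g.py .5637 -.254 .36 -39.2
```

```text
pos [0.37555159 0.19966085 0.40467718] shift [-0.9754863   0.11511788  0.08938961] turn [1.57235538e-05 3.66856261e-06 3.05527039e-01] F [0.65225634 0.70882099 0.18395388] w 0.08771867455324936 0.0 t 0.9333 q [ 0.46  0.12  2.05 -0.    0.97  0.19]
```

Request:
carry_out(
  increments=[
    {"dx":-0.97,"dy":0.115,"dz":0.09,"rx":0,"ry":0,"rz":0.305,"claw":0},
    {"dx":-0.97,"dy":0.115,"dz":0.09,"rx":0,"ry":0,"rz":0.305,"claw":0},
    {"dx":-0.97,"dy":0.115,"dz":0.09,"rx":0,"ry":0,"rz":0.305,"claw":0},
    {"dx":-0.97,"dy":0.115,"dz":0.09,"rx":0,"ry":0,"rz":0.305,"claw":0},
    {"dx":-0.97,"dy":0.115,"dz":0.09,"rx":0,"ry":0,"rz":0.305,"claw":0},
    {"dx":-0.97,"dy":0.115,"dz":0.09,"rx":0,"ry":0,"rz":0.305,"claw":0},
    {"dx":-0.97,"dy":0.115,"dz":0.09,"rx":0,"ry":0,"rz":0.305,"claw":0},
    {"dx":-0.97,"dy":0.115,"dz":0.09,"rx":0,"ry":0,"rz":0.305,"claw":0},
    {"dx":-0.97,"dy":0.115,"dz":0.09,"rx":0,"ry":0,"rz":0.305,"claw":0},
    {"dx":-0.97,"dy":0.115,"dz":0.09,"rx":0,"ry":0,"rz":0.305,"claw":0},
  ],
)

```text
time_s: 1.77
eef_pos: [0.5348, -0.1838, 0.3659]
tcp_rot: [-0.0, 0.903, 0.429, -0.0]
wrist_force: [1.2, 0.2, 0.2]
width: 0.0883
gripper_force: 0.0
```

```bash
python3 g.py .5637 -.254 .28 -39.2
```

```text
pos [ 0.5347643  -0.18379422  0.36594161] shift [-0.07230377  0.13364458  0.1718128 ] turn [-1.88571513e-04  3.84795990e-05  2.13947184e-04] F [1.17527752 0.24087804 0.16096199] w 0.08833474522472917 0.0 t 1.7667 q [-0.35  0.39  1.79  0.    0.96  0.33]
```

Request:
carry_out(
  increments=[
    {"dx":-0.072,"dy":0.134,"dz":0.13,"rx":0,"ry":0,"rz":0,"claw":0},
    {"dx":-0.072,"dy":0.134,"dz":0.13,"rx":0,"ry":0,"rz":0,"claw":0},
    {"dx":-0.072,"dy":0.134,"dz":0.13,"rx":0,"ry":0,"rz":0,"claw":0},
    {"dx":-0.072,"dy":0.134,"dz":0.13,"rx":0,"ry":0,"rz":0,"claw":0},
    {"dx":-0.072,"dy":0.134,"dz":0.13,"rx":0,"ry":0,"rz":0,"claw":0},
  ],
)

```text
time_s: 2.18
eef_pos: [0.5634, -0.252, 0.3003]
tcp_rot: [-0.001, 0.903, 0.429, -0.001]
wrist_force: [-0.1, 0.5, 1.0]
width: 0.0876
gripper_force: 0.0
```

```bash
python3 g.py .5637 -.254 .247 -39.2
python3 - <<'E'
from rig import r
import cv2
p,d=r.capture("side"); cv2.imwrite("pics/s1.png",cv2.resize(p[200:400,280:540],None,fx=3,fy=3))
E
```

```text
pos [ 0.56337863 -0.25204651  0.30027845] shift [-0.00256972  0.00325408  0.1065498 ] turn [-8.57976739e-04  1.56453560e-04  6.48846331e-05] F [-0.10117864  0.49064533  1.00271669] w 0.08762938220680684 0.0 t 2.1833 q [-0.44  0.54  1.71  0.    0.89  0.24]
```

View pics/s1.png

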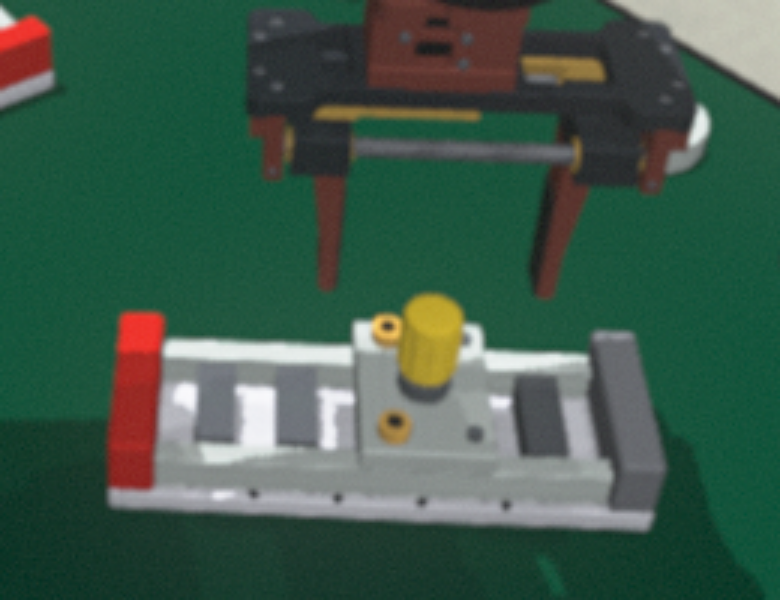

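The fingers straddle the knob: in the crop they're at columns 328 and 545, with the knob at 432. I'll descend and close.

Request:
carry_out(
  increments=[
    {"dx":-0.002,"dy":0.003,"dz":0.06,"rx":0,"ry":0,"rz":0,"claw":0},
    {"dx":-0.002,"dy":0.003,"dz":0.106,"rx":0,"ry":0,"rz":0,"claw":0},
    {"dx":-0.002,"dy":0.003,"dz":0.106,"rx":0,"ry":0,"rz":0,"claw":0},
    {"dx":-0.002,"dy":0.003,"dz":0.106,"rx":0,"ry":0,"rz":0,"claw":0.5},
    {"dx":-0.002,"dy":0.003,"dz":0.106,"rx":0,"ry":0,"rz":0,"claw":1},
    {"dx":-0.002,"dy":0.003,"dz":0.106,"rx":0,"ry":0,"rz":0,"claw":1},
    {"dx":-0.002,"dy":0.003,"dz":0.106,"rx":0,"ry":0,"rz":0,"claw":1},
    {"dx":-0.002,"dy":0.003,"dz":0.106,"rx":0,"ry":0,"rz":0,"claw":1},
    {"dx":-0.002,"dy":0.003,"dz":0.106,"rx":0,"ry":0,"rz":0,"claw":1},
    {"dx":-0.002,"dy":0.003,"dz":0.106,"rx":0,"ry":0,"rz":0,"claw":1},
  ],
  squeeze=30,
)

```text
time_s: 3.07
eef_pos: [0.5644, -0.2536, 0.2489]
tcp_rot: [0.0, 0.903, 0.43, 0.0]
wrist_force: [-0.3, -0.7, -0.6]
width: 0.0445
gripper_force: 0.0
```

```bash
python3 g.py .5637 -.254 .264 -39.2
```

```text
pos [ 0.56443295 -0.25359875  0.24887871] shift [-0.00154345 -0.00061436 -0.03024313] turn [ 1.74649390e-04 -4.29121253e-05  4.45139529e-04] F [-0.32569903 -0.67735232 -0.62418952] w 0.04452966720928838 0.0 t 3.0667 q [-0.44  0.62  1.73 -0.    0.8   0.24]
```

Still closing.

Request:
carry_out(
  increments=[
    {"dx":0,"dy":0,"dz":0,"rx":0,"ry":0,"rz":0,"claw":1},
    {"dx":0,"dy":0,"dz":0,"rx":0,"ry":0,"rz":0,"claw":1},
    {"dx":0,"dy":0,"dz":0,"rx":0,"ry":0,"rz":0,"claw":1},
    {"dx":0,"dy":0,"dz":0,"rx":0,"ry":0,"rz":0,"claw":1},
    {"dx":0,"dy":0,"dz":0,"rx":0,"ry":0,"rz":0,"claw":1},
    {"dx":0,"dy":0,"dz":0,"rx":0,"ry":0,"rz":0,"claw":1},
    {"dx":0,"dy":0,"dz":0,"rx":0,"ry":0,"rz":0,"claw":1},
  ],
)

```text
time_s: 3.65
eef_pos: [0.5644, -0.2536, 0.2484]
tcp_rot: [0.0, 0.903, 0.43, -0.0]
wrist_force: [-0.1, -0.6, -0.3]
width: 0.0277
gripper_force: 30.0
```

Request:
carry_out(
  increments=[
    {"dx":0,"dy":0,"dz":-0.012,"rx":0,"ry":0,"rz":0,"claw":1},
    {"dx":0,"dy":0,"dz":-0.024,"rx":0,"ry":0,"rz":0,"claw":1},
    {"dx":0,"dy":0,"dz":-0.034,"rx":0,"ry":0,"rz":0,"claw":1},
    {"dx":0,"dy":0,"dz":-0.034,"rx":0,"ry":0,"rz":0,"claw":1},
    {"dx":0,"dy":0,"dz":-0.034,"rx":0,"ry":0,"rz":0,"claw":1},
    {"dx":0,"dy":0,"dz":-0.034,"rx":0,"ry":0,"rz":0,"claw":1},
  ],
)

```text
time_s: 4.15
eef_pos: [0.5642, -0.2535, 0.2653]
tcp_rot: [-0.0, 0.903, 0.43, -0.0]
wrist_force: [0.2, 0.2, -5.8]
width: 0.0274
gripper_force: 30.0
```

```bash
cat > k.py <<'E'
from rig import r
from h import *
s=r.get_state();p,d=r.capture("side");m=r.camera_model("side")
k,c=big(yellow(p));P=pts(m,k,d);t=P[(P[:,2]>.085)]
print("yellow px",c,k.sum(),"z",np.percentile(P[:,2],[2,50,98]),"mid",np.median(t,axis=0),"F",s['wrist_force'],s['eef_pos'],s['width'],s['time_s'])
import sys
if len(sys.argv)>1: cv2.imwrite(sys.argv[1],cv2.resize(p[200:400,280:540],None,fx=3,fy=3))
E
python3 k.py pics/s2.png
```

```text
yellow px [424.36925795 303.70318021] 566 z [0.00161767 0.10892295 0.11672128] mid [ 0.55794863 -0.25955473  0.11063577] F [ 0.2463073   0.17693304 -5.79975271] [ 0.56421272 -0.25345358  0.26528316] 0.027447145443753977 4.15
```

View pics/s2.png

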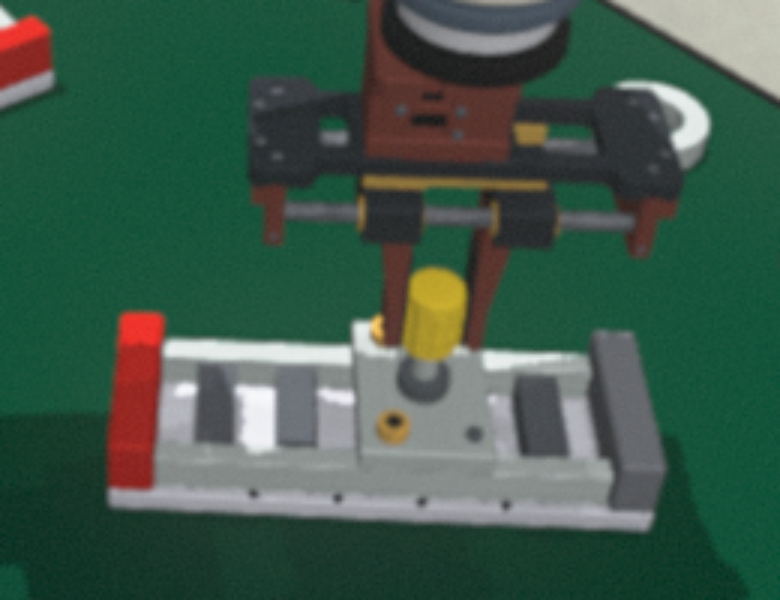

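The knob is lifted 17 mm and the wrist reads 5.8 N, which matches the spring. The stem shows at crop (425,370). Now I'll slide 40 mm towards the red block, which is along tool -y.

Request:
carry_out(
  increments=[
    {"dx":0,"dy":-0.01,"dz":0,"rx":0,"ry":0,"rz":0,"claw":1},
    {"dx":0,"dy":-0.025,"dz":0,"rx":0,"ry":0,"rz":0,"claw":1},
    {"dx":0,"dy":-0.04,"dz":0,"rx":0,"ry":0,"rz":0,"claw":1},
    {"dx":0,"dy":-0.055,"dz":0,"rx":0,"ry":0,"rz":0,"claw":1},
    {"dx":0,"dy":-0.07,"dz":0,"rx":0,"ry":0,"rz":0,"claw":1},
    {"dx":0,"dy":-0.08,"dz":0,"rx":0,"ry":0,"rz":0,"claw":1},
    {"dx":0,"dy":-0.08,"dz":0,"rx":0,"ry":0,"rz":0,"claw":1},
    {"dx":0,"dy":-0.08,"dz":0,"rx":0,"ry":0,"rz":0,"claw":1},
    {"dx":0,"dy":-0.08,"dz":0,"rx":0,"ry":0,"rz":0,"claw":1},
  ],
)

```text
time_s: 4.95
eef_pos: [0.5332, -0.2282, 0.2654]
tcp_rot: [-0.0, 0.903, 0.43, -0.0]
wrist_force: [-1.0, -0.5, -5.6]
width: 0.0276
gripper_force: 30.0
```

```bash
python3 k.py pics/s3.png
```

```text
yellow px [395.08916084 302.62412587] 572 z [0.00171705 0.10877629 0.11709549] mid [ 0.5266594  -0.23431079  0.11032062] F [-1.01699377 -0.48459512 -5.56562468] [ 0.53316455 -0.2281759   0.26537964] 0.027557865447447105 4.95
```

View pics/s3.png

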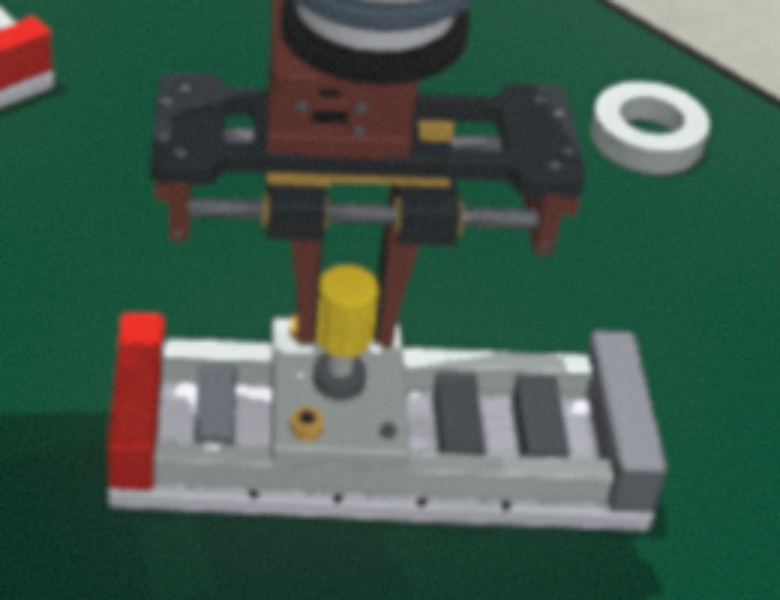

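The carriage has moved 40.0 mm and one rib is left on the red side. Letting the knob go.

Request:
carry_out(
  increments=[
    {"dx":0,"dy":0,"dz":0,"rx":0,"ry":0,"rz":0,"claw":0},
    {"dx":0,"dy":0,"dz":0,"rx":0,"ry":0,"rz":0,"claw":0},
    {"dx":0,"dy":0,"dz":0,"rx":0,"ry":0,"rz":0,"claw":0},
    {"dx":0,"dy":0,"dz":0,"rx":0,"ry":0,"rz":0,"claw":0},
    {"dx":0,"dy":0,"dz":0,"rx":0,"ry":0,"rz":0,"claw":0},
    {"dx":0,"dy":0,"dz":0,"rx":0,"ry":0,"rz":0,"claw":0},
    {"dx":0,"dy":0,"dz":0,"rx":0,"ry":0,"rz":0,"claw":0},
    {"dx":0,"dy":0,"dz":0,"rx":0,"ry":0,"rz":0,"claw":0},
    {"dx":0,"dy":0,"dz":0,"rx":0,"ry":0,"rz":0,"claw":0},
  ],
)

```text
time_s: 5.75
eef_pos: [0.5333, -0.2283, 0.2655]
tcp_rot: [0.0, 0.903, 0.43, 0.0]
wrist_force: [1.1, 0.2, -0.9]
width: 0.0835
gripper_force: 0.0
```

Request:
carry_out(
  increments=[
    {"dx":0,"dy":0,"dz":-0.04,"rx":0,"ry":0,"rz":0,"claw":0},
    {"dx":0,"dy":0,"dz":-0.1,"rx":0,"ry":0,"rz":0,"claw":0},
    {"dx":0,"dy":0,"dz":-0.16,"rx":0,"ry":0,"rz":0,"claw":0},
    {"dx":0,"dy":0,"dz":-0.2,"rx":0,"ry":0,"rz":0,"claw":0},
    {"dx":0,"dy":0,"dz":-0.2,"rx":0,"ry":0,"rz":0,"claw":0},
    {"dx":0,"dy":0,"dz":-0.2,"rx":0,"ry":0,"rz":0,"claw":0},
  ],
)

```text
time_s: 6.25
eef_pos: [0.5335, -0.2284, 0.3665]
tcp_rot: [0.001, 0.903, 0.43, 0.001]
wrist_force: [0.0, 0.6, -0.7]
width: 0.0877
gripper_force: 0.0
```

```bash
python3 k.py pics/s4.png
```

```text
yellow px [393.20272572 311.03918228] 587 z [0.00084852 0.08967302 0.09949269] mid [ 0.52846308 -0.23227205  0.0972001 ] F [ 0.01180785  0.63791195 -0.69052289] [ 0.53350478 -0.22836369  0.36648567] 0.08773749156255639 6.25
```

View pics/s4.png

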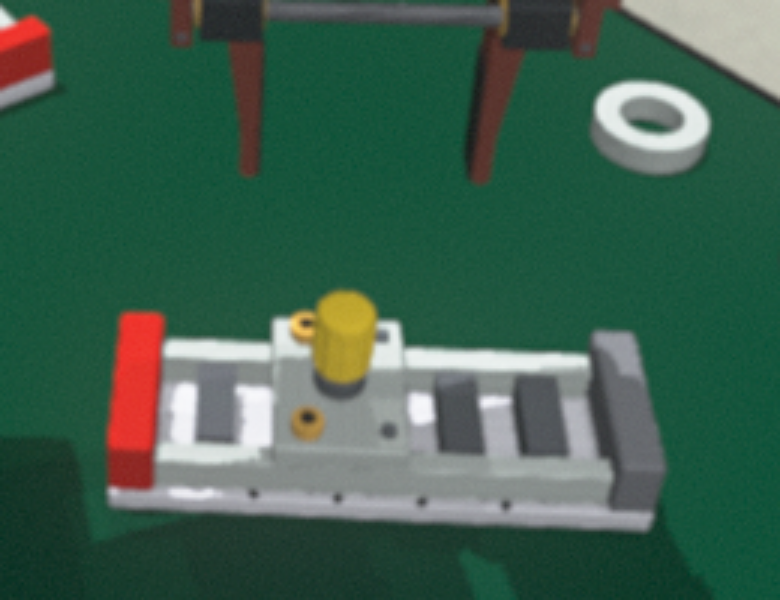

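The knob is back down on its collar: its z98 reading is 0.0995 m, and it read 0.0996 m before the pull. It sits one notch nearer the red block, at crop (345,335), and the gripper is well clear.

```bash
python3 -c "
from rig import r
print(r.finish_job())"
```

```text
the job is handed in; nothing more can be done
None
```

The yellow-knobbed carriage moved 40 mm, one notch towards its red block; the last picture shows the knob fully down, the gripper never went near the black-knobbed slide, and the job is handed in (verdict not shown).

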